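# Register the bottle-holder plate on its pins

## Robot

A 7-joint arm with a two-finger parallel gripper is mounted at the origin on the work surface. World frame = base frame: x ahead of the robot, y to its left, z up, the work surface at z = 0. Lengths are in m, angles in rad, forces in N, time in s.
With the tool pointing down it reaches from about 0.425 to 0.875 m from the base axis. Payload 8.4 kg.
Tool frame: the origin (TCP) lies at the very end of the fingers, on their centre line; the grasp point (between the pads) lies 19 mm behind it (grip_point_offset is the distance from the TCP to the grasp point, in m); z points along the fingers, y is the direction in which the jaws open and shut (so a half turn about z gives the same grasp; the last joint's range is limited). The gripper opens to 85 mm and grips with 20 to 120 N. Pads are 22 mm wide; open, the fingers measure 114 mm over their backs; the gripper's body (76 mm by 85 mm) begins 54 mm behind the grasp point. The pads swing forward as they close: fully open they stand 13 mm farther back than shut.
Start: joints at [-1.349, 0.333, 0.04, 1.465, -0.013, 1.343, -0.059], TCP at [0.205, 0.617, 0.231] pointing down, gripper open.
Joint ranges: [-2.58, 2.58], [-0.38, 2.09], [-1.3, 1.39], [0.25, 2.4], [-1.5, 4.64], [0.08, 2.09], [-2.65, 2.65]. Speed limits (rad/s): [2.22, 2.22, 2.79, 2.79, 3.14, 3.14, 3.14].

## Interface

Orientations are given as a rotation vector (axis times angle).
In Python, from workcell import * gives the robot as it stands. The module is installed in compiled form; this text tells all that it offers.
- The arm moves only by the shell command python3 -m creep 'ROWS' [FORCE]. ROWS is JSON, a list of rows, each a list of 7 numbers: the opening, from -1 (shut) to 1 (fully open), then the shift along the world's x, y, z in m, then the turn, a rotation vector about the world's x, y, z in rad. A call has exactly 10 rows; each row shifts and turns the pose as measured when the row begins; what a row does not reach is not made up. A row lasts 1/8 s, in which the tool goes at most 62.5 mm and 10.7 degrees, less where a joint would pass 70% of its speed; a pose out of reach is approached as far as the arm can. A call with a gripper value outside its range is refused whole. The fingers move at their own pace and stop on an object; FORCE is the grip in N (left out, the last holds). Time passes only in rows, so rows that do not move let the fingers close, or fill a call up. It gives the time, the measured TCP pose, the force and the opening at its end, in the units of the state.
- sense(): the state, without advancing time (a new reading comes with each control period).
- capture(name): name is "side" or "top"; returns a dict with "pixels" (420x560x3 uint8, blue, green, red), "range_z" (420x560 float32, m along the optical axis (not along the pixel's ray), 0 where there is no reading), "mtx" (3x3 intrinsics, pixels), "world_from_camera" (4x4, takes a point from camera to world coordinates). Camera axes: x right, y up, looking along -z (the intrinsics and any distortion apply to the point x, -y, -z); pixel columns grow to the right and rows downward; lengths in m; the calibration is good to about 2 mm. A picture is of the moment at which its call begins.
- close_job(): hands the job in, once; it reports no verdict.
The state is a dict: "time": time; "qpos": joint angles; "joint_vel": joint speeds; "joint_torque": joint torques, N m; "eef_pos": TCP position; "eef_rot": TCP orientation; "wrist_force": force on the tool from outside, world axes, zero at the start; "moment": the same for the moment, N m; "finger_gap": finger opening in m.
Only numpy, scipy, OpenCV 4.12 (cv2) and the standard library are available. Lean on these libraries where they do the work, as an engineer would, in place of code of your own. Each camera call takes 0.05 s, during which the arm holds its last target.

## Task

Nudge the white bottle-holder plate sideways with the fingertips until both of its holes drop over the two steel pins of the metal base and it lies flat on the base. Only push it: do not pick the plate up. Leave the bottle, the beaker and the jar standing where they are, and let go of everything at the end.

Things in the scene. Friction and masses are not known exactly. Their poses are not given: they have to be found in the camera images.
- base: Metal registration base, fixed to the bench, turned up to 0.3 rad. Origin on the bench, under the centre of the plate when the plate is home; z up. Deck top 20 mm above the bench, from x -85 to +60, y -120 to +155 mm in its own axes. The seat is the deck between the fence (+x side), front strip (-x side) and end strip (+y end); the -y end is open.
- fence (a point): Top edge of the inner face of the straight aluminium fence along the +x side of the base, at base x = +46, y = 0, 38 mm above the bench; 14 mm thick, as long as the base. The home plate has a 1 mm gap to it, so a plate pushed flat against it is square, and slid along it its holes come over the pins.
- front_strip (a point): Middle of the top of the grey plastic strip along the base's -x side: base x -85 to -49, y -120 to +155 mm, top 28 mm above the bench, level with the pin tops. The home plate has a 4 mm gap to it.
- end_strip (a point): Middle of the top of the grey plastic strip at the base's +y end: base y +102 to +155, from the front strip to the fence, top 28 mm above the bench. The home plate has a 4 mm gap to it.
- pin_right (a point): Top of the fixed steel pin at base x = 0, y = -52 mm, 28 mm above the bench. Both pins: 12 mm diameter, 8 mm high above the deck, cone-shaped in the upper 3 mm to an 8 mm flat top.
- pin_left (a point): Top of the other, equal pin, at base x = 0, y = +52 mm.
- plate: White plastic plate, loose, 0.17 to 0.36 kg: 90 mm in its x, 196 mm in its y, 12 mm thick, with a bottle ring standing on its middle (outer radius 31, inner 26, 25 mm high). Origin at the centre of the underside, z up. Home: underside on the deck, 20 mm above the bench; when both holes are over the pins it falls the 8 mm by its own weight. It slides with 2 to 6 N.
- hole_right (a point): Centre of the plate's through hole at plate x = 0, y = -52 mm, on the underside; 17 mm diameter. It belongs over pin_right. At the start the plate lies level on pin tops and strips, its underside 28 mm above the bench, 16 to 30 mm to the base's -x side and 18 to 38 mm to its +y side of home, turned up to 0.12 rad from it.
- hole_left (a point): Centre of the other, equal hole, at plate y = +52 mm, on the underside. It belongs over pin_left.
- bottle: Clear bottle with white cap, loose, 60 mm diameter, 135 mm high, origin at the centre of its foot; stands off the -y end of the base. To be left alone.
- beaker: Clear open beaker, loose, 72 mm diameter at the rim, 85 mm high, origin at the centre of its foot; stands off the -y end of the base. To be left alone.
- jar: Low white jar with grey lid, loose, 54 mm diameter, 55 mm high, origin at the centre of its foot; stands beyond the fence. To be left alone.
There are look-alikes about, which are no part of the job. Several things have the shape of the plate; the one meant has the colours described above.

How it is judged:
By the outcome, as a careful person would: the job done as asked, in the order asked, and still so for the second after the job is handed in, with the robot touching nothing.
It also fails if it takes over 54 s, if anything falls off the work surface, if the arm or the gripper's body presses on something with over 40 N, if the wrist force passes 120 N, or if a joint passes its speed limit or range.

## Working session

There is one attempt and no reset: what is moved stays moved. The work goes in short steps, Python scripts to look and compute and a shell command to move; the robot and the scene stay as the last step left them, time stands still between calls to the robot, and variables do not carry over. Pictures are saved under pics/ and viewed, and the job is handed in when it is done.

```bash
mkdir -p pics
cat > h.py <<'E'
from workcell import *
import numpy as np, cv2
def cap(n,f=None):
    c=capture(n)
    if f: cv2.imwrite('pics/'+f,c['pixels'])
    return c
def cloud(c):
    z=c['range_z'];h,w=z.shape;m=c['mtx']
    u,v=np.meshgrid(np.arange(w),np.arange(h))
    x=(u-m[0,2])/m[0,0]*z;y=(v-m[1,2])/m[1,1]*z
    p=np.stack([x,-y,-z,np.ones_like(z)],-1)
    return (p@c['world_from_camera'].T)[...,:3]
E
python3 - <<'E'
from h import *
s=sense();print({k:np.round(v,3) for k,v in s.items()})
for n in('top','side'):
    c=cap(n,n+'0.png');print(n,c['mtx'].round(1).tolist(),c['world_from_camera'].round(3).tolist(),c.keys())
E
```

```text
{'time': np.float64(0.0), 'qpos': array([-1.349,  0.334,  0.04 ,  1.466, -0.013,  1.343, -0.058]), 'joint_vel': array([-0.002, -0.   , -0.001, -0.   , -0.001,  0.001, -0.   ]), 'joint_torque': array([ 1.0000e-03, -6.5856e+01,  1.3660e+00, -4.0555e+01,  1.7000e-02,
        1.3000e-02, -0.0000e+00]), 'eef_pos': array([0.205, 0.616, 0.23 ]), 'eef_rot': array([-5.020e-01, -3.101e+00,  3.000e-03]), 'wrist_force': array([ 0.07 ,  0.201, -0.79 ]), 'moment': array([-0.015, -0.024, -0.002]), 'finger_gap': np.float64(0.086)}
top [[539.4, 0.0, 285.6], [0.0, 539.4, 208.5], [0.0, 0.0, 1.0]] [[-0.021, 0.983, -0.183, 0.342], [-1.0, -0.019, 0.01, -0.034], [0.007, 0.183, 0.983, 1.212], [0.0, 0.0, 0.0, 1.0]] dict_keys(['pixels', 'range_z', 'mtx', 'world_from_camera'])
side [[409.9, 0.0, 277.3], [0.0, 409.9, 208.8], [0.0, 0.0, 1.0]] [[0.93, 0.281, -0.237, 0.344], [-0.368, 0.697, -0.616, -0.567], [-0.008, 0.66, 0.751, 0.706], [0.0, 0.0, 0.0, 1.0]] dict_keys(['pixels', 'range_z', 'mtx', 'world_from_camera'])
```

View pics/top0.png

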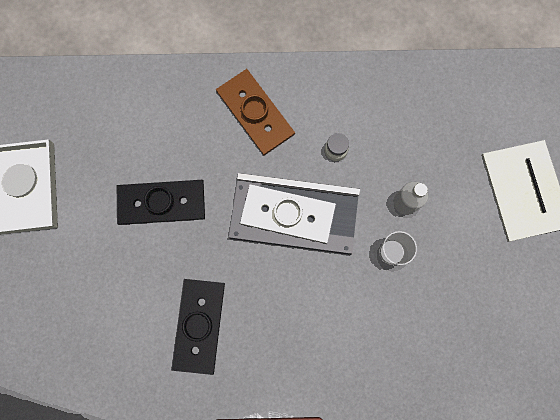

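View pics/side0.png

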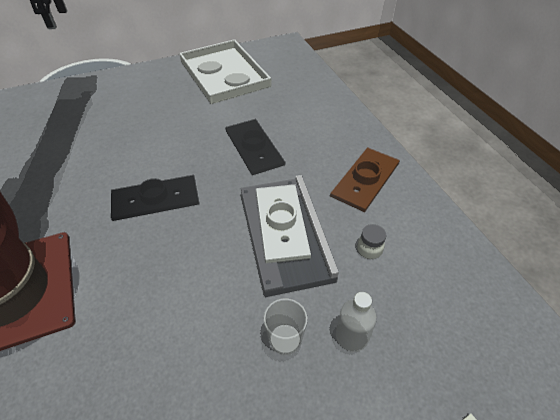

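The top view shows the white plate around (288,212) with its ring, and the fence as a bright bar from (238,177) to (360,191). The bottle (413,195) and beaker (398,248) stand off the right (-y) end, and the jar (337,145) stands beyond the fence. Next I'll measure them.

```bash
cat >> h.py <<'E'
def ray(c,uv,zp):
    m=c['mtx'];T=c['world_from_camera'];uv=np.atleast_2d(uv).astype(float)
    d=np.c_[(uv[:,0]-m[0,2])/m[0,0],-(uv[:,1]-m[1,2])/m[1,1],-np.ones(len(uv))]@T[:3,:3].T
    o=T[:3,3];return o+d*((zp-o[2])/d[:,2])[:,None]
E
python3 - <<'E'
from h import *
c=cap('top');P=cloud(c);im=c['pixels'];g=im.min(2)
for uv in [(250,205),(270,225),(330,225),(345,210),(300,183),(240,220),(300,245),(337,140),(413,195),(400,300)]:
    print(uv,P[uv[1],uv[0]].round(4),im[uv[1],uv[0]])
roi=np.zeros_like(g);roi[160:260,222:368]=1
big=cv2.resize(im[160:265,220:370],None,fx=5,fy=5,interpolation=cv2.INTER_CUBIC);cv2.imwrite('pics/z0.png',big)
E
```

```text
(250, 205) [0.5689 0.0317 0.0405] [228 227 228]
(270, 225) [ 0.5234 -0.0118  0.0401] [228 227 227]
(330, 225) [ 0.5205 -0.1435  0.0421] [249 248 250]
(345, 210) [ 0.5563 -0.1799  0.0255] [94 89 89]
(300, 183) [ 0.6162 -0.0801  0.0426] [230 229 230]
(240, 220) [0.5373 0.0547 0.031 ] [102 102 101]
(300, 245) [ 0.4794 -0.077   0.0274] [153 151 152]
(337, 140) [ 0.7099 -0.1647  0.0564] [133 131 134]
(413, 195) [ 0.5692 -0.3121  0.1143] [102  99 104]
(400, 300) [ 0.3555 -0.2961  0.0029] [154 149 151]
```

View pics/z0.png

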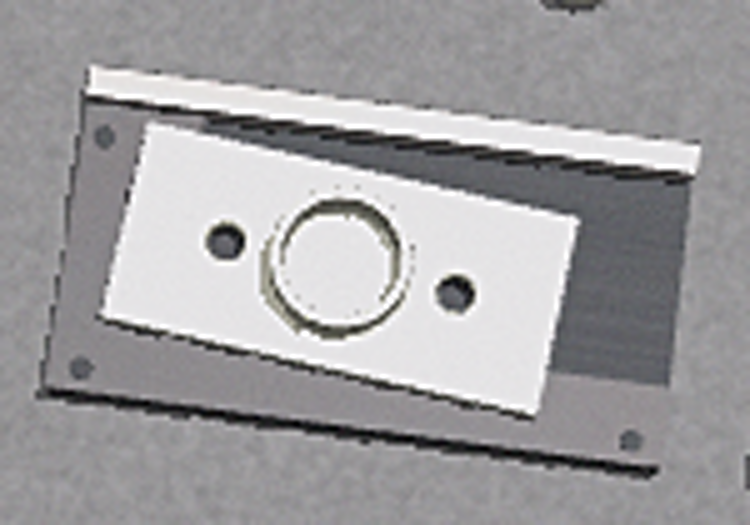

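The enlarged view shows the plate skewed against the fence. Its holes are near (265,208) and (311,218) in full-image pixels, and bare deck lies to the right of it. Fence and plate are separate bright blobs, so I'll measure each on its own plane.

```bash
cat >> h.py <<'E'
def rectfit(pts):
    (cx,cy),(w,h),a=cv2.minAreaRect((pts*1000).astype(np.float32))
    a=np.deg2rad(a)
    if w<h: L,S,d=h,w,np.array([-np.sin(a),np.cos(a)])
    else: L,S,d=w,h,np.array([np.cos(a),np.sin(a)])
    if d[1]<0:d=-d
    return np.array([cx,cy])/1000,L,S,d     # d = own +y axis
def measure(n='top',f=None,verbose=True):
    c=cap(n,f);im=c['pixels'];g=im.min(2)
    W=cloud(c)
    m=((g>195)&(W[...,2]>0.018)&(W[...,2]<0.085)).astype(np.uint8)
    m[:]=(g>195) if n=='top' else m
    out={}
    k,l,st,ce=cv2.connectedComponentsWithStats(m,connectivity=4)
    for i in range(1,k):
        if st[i,4]<150: continue
        w=ray(c,ce[i],0.039)[0]
        if not(0.40<w[0]<0.70 and -0.22<w[1]<0.12): continue
        cn=max(cv2.findContours((l==i).astype(np.uint8),cv2.RETR_EXTERNAL,cv2.CHAIN_APPROX_NONE)[0],key=len)[:,0]
        r=rectfit(ray(c,cn,0.039)[:,:2])
        if verbose: print('blob',st[i],r[0].round(4),round(r[1],1),round(r[2],1),'axis ang',np.arctan2(-r[3][0],r[3][1]).round(4))
        out[i]=(r,l==i)
    return c,out
E
python3 - <<'E'
from h import *
c,o=measure()
im=c['pixels'];g=im.min(2)
# base body grey strips etc. and holes
for i,(r,m) in o.items():
    cn,h=cv2.findContours(m.astype(np.uint8),cv2.RETR_CCOMP,cv2.CHAIN_APPROX_NONE)
    for q,hh in zip(cn,h[0]):
        if hh[3]>=0 and len(q)>8:
            e=q[:,0].mean(0);print('inner',len(q),e.round(1),ray(c,e,0.040)[0].round(4),cv2.boundingRect(q))
E
```

```text
blob [237 173 123  22 689] [ 0.6162 -0.0759] 273.9 12.9 axis ang -0.1518
blob [ 240  185   96   58 3222] [ 0.5498 -0.051 ] 196.2 90.0 axis ang -0.2454
inner 25 [310.7 218.3] [ 0.5365 -0.1016  0.04  ] (306, 214, 10, 10)
inner 83 [283.4 220.1] [ 0.5337 -0.0414  0.04  ] (271, 206, 31, 23)
inner 25 [264.7 207.7] [ 0.5623 -0.0007  0.04  ] (260, 203, 10, 10)
inner 81 [288.9 206.7] [ 0.5635 -0.0542  0.04  ] (275, 198, 26, 22)
```

```bash
cat >> h.py <<'E'
def rel(o,B=None):
    rs=[o[i][0] for i in o];fe=min(rs,key=lambda r:r[2]);pl=max(rs,key=lambda r:r[2])
    y=fe[3];x=np.array([y[1],-y[0]]);O=fe[0]-.053*x-.0175*y
    if B is not None:O,x,y=B
    d=pl[0]-O;dy=pl[3]
    return (O,x,y),np.array([d@x,d@y])*1000,np.arctan2(-(dy@x),dy@y)
E
python3 - <<'E'
from h import *
for n in('top','side'):
    c,o=measure(n)
    b,d,a=rel(o);print(n,'O',b[0].round(4),'ang',np.arctan2(-b[2][0],b[2][1]).round(4),'plate xy mm',d.round(1),a.round(4))
E
```

```text
blob [237 173 123  22 688] [ 0.6162 -0.0759] 273.9 12.8 axis ang -0.1524
blob [ 240  185   96   58 3224] [ 0.5497 -0.0511] 196.3 90.0 axis ang -0.2454
top O [ 0.5612 -0.0852] ang -0.1524 plate xy mm [-16.5  32. ] -0.093
blob [ 257  185   53   74 2397] [ 0.5518 -0.0493] 193.9 88.7 axis ang -0.2458
side O [ 0.4961 -0.0534] ang -0.2458 plate xy mm [53.  17.5] -0.0
```

```bash
python3 -m creep '[[-1,0,-0.06,0,0,0,0.17],[-1,0.02,-0.055,0,0,0,0],[-1,0.02,-0.055,0,0,0,0],[-1,0.02,-0.055,0,0,0,0],[-1,0.03,-0.05,0,0,0,0],[-1,0.03,-0.05,0,0,0,0],[-1,0.03,-0.05,0,0,0,0],[-1,0.03,-0.05,0,0,0,0],[-1,0.03,-0.05,0,0,0,0],[-1,0.03,-0.05,0,0,0,0]]' 30
```

```text
time: 1.55
eef_pos: [0.447, 0.0776, 0.2298]
eef_rot: [0.216, 3.132, 0.005]
wrist_force: [1.8, 0.7, 0.4]
finger_gap: 0.0003
```

The two views agree on the plate to about 2 mm, so I'm moving to the approach point in front of its -x edge.

```bash
python3 -m creep '[[-1,0.01,-0.05,-0.02,0,0,-0.015],[-1,0.01,-0.05,-0.03,0,0,0],[-1,0.01,-0.02,-0.03,0,0,0],[-1,0,0,-0.03,0,0,0],[-1,0,0,-0.03,0,0,0],[-1,0,0,-0.02,0,0,0],[-1,0,0,-0.01,0,0,0],[-1,0,0,0,0,0,0],[-1,0,0,0,0,0,0],[-1,0,0,0,0,0,0]]'
python3 - <<'E'
from h import *
c=cap('side','s1.png');cv2.imwrite('pics/s1z.png',cv2.resize(c['pixels'][130:330,170:370],None,fx=3,fy=3,interpolation=cv2.INTER_CUBIC))
E
```

```text
time: 2.8
eef_pos: [0.4807, -0.0521, 0.0588]
eef_rot: [0.254, 3.12, 0.008]
wrist_force: [0.5, -0.6, 0.8]
finger_gap: 0.0002
```

View pics/s1z.png

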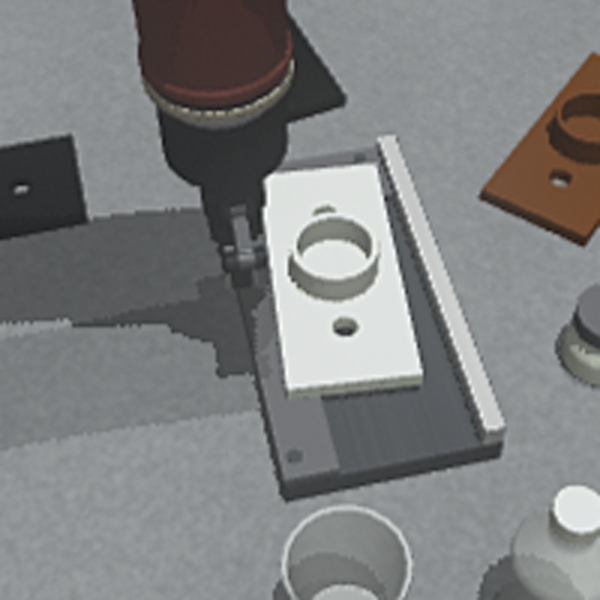

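The side view shows the closed fingertips just left of the plate's front edge, near (245,260) in the crop, above the front strip. Lowering, then pushing toward the fence.

```bash
python3 -m creep '[[-1,0,0,-0.015,0,0,0],[-1,0,0,-0.01,0,0,0],[-1,0,0,0,0,0,0],[-1,0.005,-0.001,0,0,0,0],[-1,0.005,-0.001,0,0,0,0],[-1,0.004,-0.0005,0,0,0,0],[-1,0.004,-0.0005,0,0,0,0],[-1,0.004,-0.0005,0,0,0,0],[-1,0.003,-0.0005,0,0,0,0],[-1,0,0,0,0,0,0]]'
python3 - <<'E'
from h import *
c,o=measure('top','t2.png')
np.set_printoptions(suppress=True)
B=(np.array([.5612,-.0852]),np.array([.9884,-.1518]),np.array([.1518,.9884]))
print(rel(o,B)[1:]);s=sense();e=s['eef_pos'];print('tcp base',(e[:2]-B[0])@np.array(B[1:3]).T,e[2],s['wrist_force'].round(1))
E
```

```text
time: 4.1
eef_pos: [0.5075, -0.0565, 0.0322]
eef_rot: [0.253, 3.121, 0.008]
wrist_force: [-0.0, -0.3, 0.2]
finger_gap: 0.0001
blob [237 173  31  47 780] [0.5874 0.0335] 102.8 66.5 axis ang 1.4237
blob [333 186  27   9 156] [ 0.5999 -0.1823] 59.2 13.1 axis ang -0.1469
blob [323 194  12  39 158] [ 0.5473 -0.1444] 89.0 12.2 axis ang 1.2934
(array([  7.89617499, 121.31378003]), np.float64(1.576071739643726))
tcp base [-0.05746229  0.02029669] 0.032298316401701166 [-0.1 -0.2  0.1]
```

```bash
python3 -m creep '[[-1,0.003,-0.0005,0.001,0,0,0],[-1,0.003,-0.0005,0,0,0,0],[-1,0.003,-0.0005,0,0,0,0],[-1,0.003,-0.0005,0,0,0,0],[-1,0,0,0,0,0,0],[-1,0,0,0,0,0,0],[-1,0,0,0,0,0,0],[-1,0,0,0,0,0,0],[-1,0,0,0,0,0,0],[-1,0,0,0,0,0,0]]'
python3 - <<'E'
from h import *
c=cap('side','s2.png');cv2.imwrite('pics/s2z.png',cv2.resize(c['pixels'][130:330,170:370],None,fx=3,fy=3,interpolation=cv2.INTER_CUBIC))
E
```

```text
time: 5.4
eef_pos: [0.5105, -0.0566, 0.0314]
eef_rot: [-0.253, -3.122, -0.014]
wrist_force: [-1.7, 0.0, -0.9]
finger_gap: 0.0003
```

View pics/s2z.png

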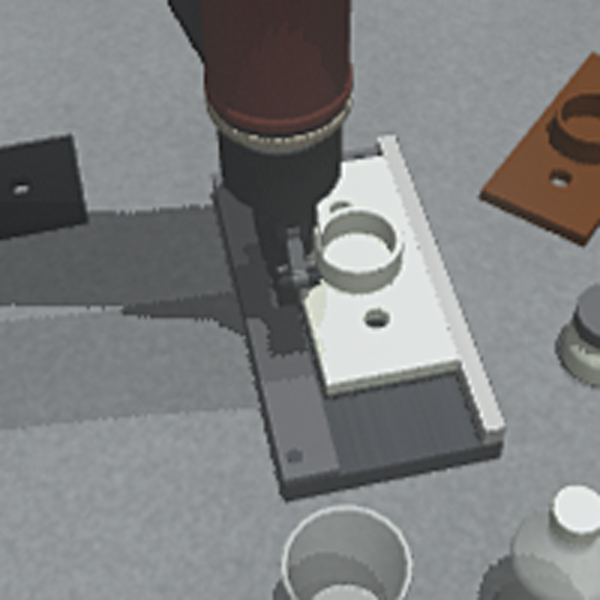

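The side view shows the plate lying parallel to and against the fence, with its right edge from (390,150) to (462,365) in the crop, and the fingertips at (295,270). Backing off, then going round to the +y end.

```bash
python3 -m creep '[[-1,-0.015,0.002,0,0,0,0],[-1,-0.005,0,0.04,0,0,0],[-1,0,0.03,0.04,0,0,0],[-1,0.02,0.05,0.01,0,0,0],[-1,0.03,0.05,0,0,0,0],[-1,0.03,0.01,0,0,0,0.01],[-1,0.01,0.0,0,0,0,0],[-1,0,0,0,0,0,0],[-1,0,0,0,0,0,0],[-1,0,0,0,0,0,0]]'
python3 - <<'E'
from h import *
cap('top','t3.png');cap('side','s3.png')
c,o=measure('top')
B=(np.array([.5612,-.0852]),np.array([.9884,-.1518]),np.array([.1518,.9884]))
print(rel(o,B)[1:]);s=sense();e=s['eef_pos'];print('tcp base',(e[:2]-B[0])@np.array(B[1:3]).T,e[2],s['wrist_force'].round(1))
E
```

```text
time: 6.7
eef_pos: [0.5756, 0.0874, 0.1252]
eef_rot: [-0.246, -3.125, -0.02]
wrist_force: [0.1, -1.1, -0.2]
finger_gap: 0.0002
blob [ 237  173  123   58 3849] [ 0.5717 -0.0691] 273.9 103.1 axis ang -0.152
(array([ 7.89110347, 17.48158552]), np.float64(0.0003561548412895232))
tcp base [-0.01161222  0.17328124] 0.12522971740592562 [ 0.2 -0.4  0. ]
```

View pics/t3.png

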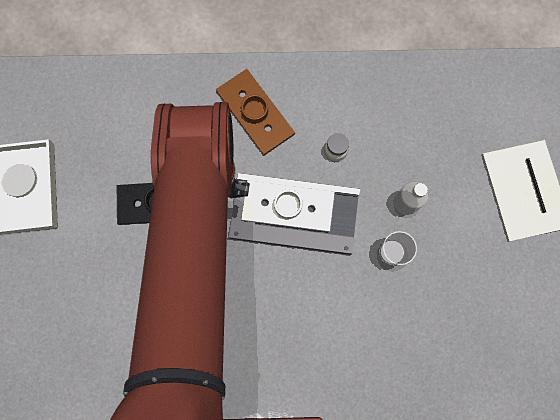

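View pics/s3.png

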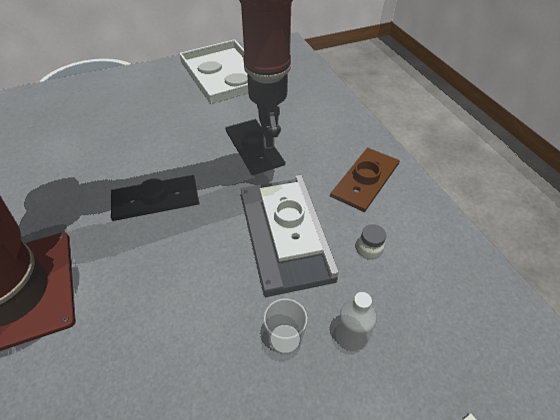

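The plate is flush with the fence, and in the top view the two blobs have merged. Its holes are near (265,202) and (312,209). From here I'll track the holes.

```bash
cat >> h.py <<'E'
B=(np.array([.5612,-.0852]),np.array([.9884,-.1518]),np.array([.1518,.9884]))
def holes(z=.040,f=None):
    c=cap('top',f);g=c['pixels'].min(2);m=(g>185).astype(np.uint8);m[:160]=0;m[262:]=0;m[:,:225]=0;m[:,368:]=0
    cn,h=cv2.findContours(m,cv2.RETR_CCOMP,cv2.CHAIN_APPROX_NONE);r=[]
    for q,hh in zip(cn,h[0]):
        x,y,w,hg=cv2.boundingRect(q)
        if hh[3]>=0 and 7<=w<=13 and 7<=hg<=13:
            e=q[:,0].mean(0);p=ray(c,e,z)[0];b=(p[:2]-B[0])@np.array(B[1:3]).T*1000
            r.append(b);print('hole px',e.round(1),'base mm',b.round(1))
    if len(r)==2:
        a,b=sorted(r,key=lambda t:t[1]);print('mid',((a+b)/2).round(1),'dist',np.linalg.norm(b-a).round(1),'ang',np.arctan2(-(b-a)[0],(b-a)[1]).round(3))
    s=sense();e=s['eef_pos'];print('tcp base mm',((e[:2]-B[0])@np.array(B[1:3]).T*1000).round(1),e[2].round(4),s['wrist_force'].round(1),s['time'])
    return c
E
python3 -c "
from h import *
holes()"
```

```text
hole px [311.1 208. ] base mm [  1.1 -18. ]
hole px [264.5 201.9] base mm [ 1.1 86. ]
mid [ 1.1 34. ] dist 104.1 ang -0.0
tcp base mm [-11.5 173.5] 0.1252 [ 0.5 -0.8  0.7] 6.9
```

```bash
python3 -m creep '[[-1,0.013,-0.003,-0.03,0,0,0.003],[-1,0,0,-0.03,0,0,0],[-1,0,0,-0.02,0,0,0],[-1,0,0,-0.01,0,0,0],[-1,0,0,-0.001,0,0,0],[-1,-0.001,-0.006,0,0,0,0],[-1,-0.001,-0.006,0,0,0,0],[-1,-0.001,-0.004,0,0,0,0],[-1,0,0,0,0,0,0],[-1,0,0,0,0,0,0]]'
python3 - <<'E'
from h import *
holes();cap('side','s4.png')
E
```

```text
time: 8.15
eef_pos: [0.5886, 0.0681, 0.0356]
eef_rot: [-0.241, -3.131, -0.026]
wrist_force: [-0.4, 0.1, -0.9]
finger_gap: 0.0
hole px [311.1 208. ] base mm [  1.1 -18. ]
hole px [264.5 201.9] base mm [ 1.1 86. ]
mid [ 1.1 34. ] dist 104.1 ang -0.0
tcp base mm [  3.8 155.7] 0.0356 [-0.7 -0.2 -0.2] 8.2
```

View pics/s4.png

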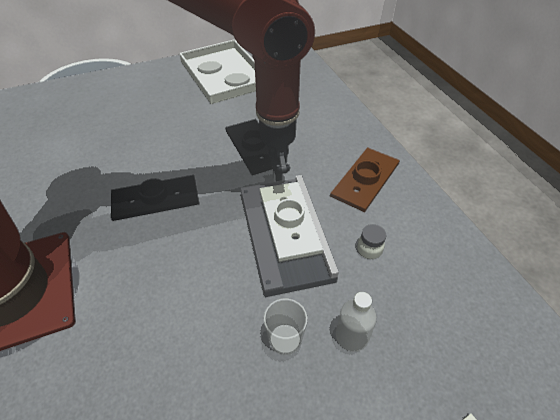

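The side view shows the fingertips standing at the plate's far (+y) end, near (280,185), with the plate not moved yet. Starting the slide.

```bash
python3 -m creep '[[-1,-0.001,-0.004,-0.0025,0,0,0],[-1,-0.0005,-0.004,0,0,0,0],[-1,-0.0005,-0.004,0,0,0,0],[-1,-0.0005,-0.004,0,0,0,0],[-1,-0.0005,-0.004,0,0,0,0],[-1,-0.0005,-0.004,0,0,0,0],[-1,-0.0005,-0.003,0,0,0,0],[-1,-0.0005,-0.003,0,0,0,0],[-1,0,0,0,0,0,0],[-1,0,0,0,0,0,0]]'
python3 - <<'E'
from h import *
holes()
E
```

```text
time: 9.5
eef_pos: [0.5835, 0.0368, 0.0326]
eef_rot: [-0.239, -3.131, -0.026]
wrist_force: [-0.3, 1.3, -0.5]
finger_gap: -0.0
hole px [320.5 209.5] base mm [  0.7 -39.1]
tcp base mm [  3.5 124.1] 0.0326 [0.3 1.1 1. ] 9.55
```

```bash
python3 -m creep '[[-1,-0.0003,-0.003,0,0,0,0],[-1,-0.0003,-0.002,0,0,0,0],[-1,-0.0003,-0.002,0,0,0,0],[-1,0,0,0,0,0,0],[-1,0,0,0,0,0,0],[-1,0,0,0,0,0,0],[-1,0,0,0,0,0,0],[-1,0,0,0,0,0,0],[-1,0,0,0,0,0,0],[-1,0,0,0,0,0,0]]'
python3 - <<'E'
from h import *
holes()
c=cap('side','s5.png');cv2.imwrite('pics/s5z.png',cv2.resize(c['pixels'][130:330,170:370],None,fx=3,fy=3,interpolation=cv2.INTER_CUBIC))
E
```

```text
time: 10.8
eef_pos: [0.5825, 0.03, 0.0326]
eef_rot: [-0.238, -3.131, -0.027]
wrist_force: [-0.5, 0.7, 0.1]
finger_gap: 0.0003
hole px [324.1 210. ] base mm [  0.4 -47.1]
tcp base mm [  3.5 117. ] 0.0326 [-1.8  1.7  0.5] 10.85
```

View pics/s5z.png

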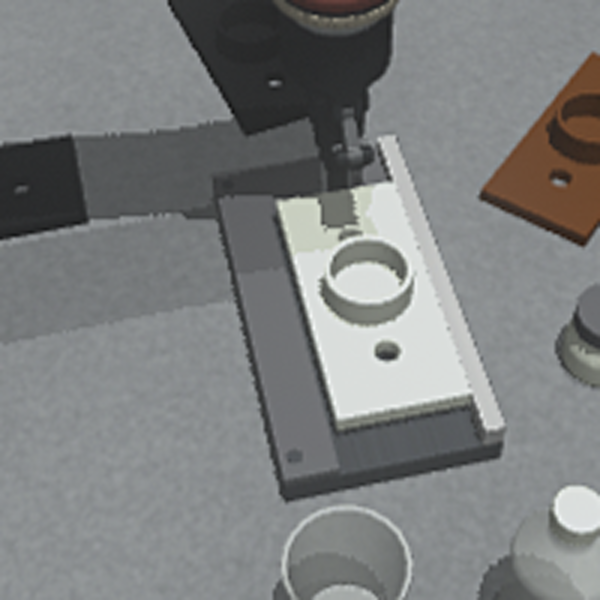

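The side view shows the plate still square to the fence and about 5 mm from home. I'll push the rest in small nudges.

```bash
python3 -m creep '[[-1,-0.0002,-0.0015,0,0,0,0],[-1,0,0,0,0,0,0],[-1,-0.0002,-0.0015,0,0,0,0],[-1,0,0,0,0,0,0],[-1,-0.0002,-0.001,0,0,0,0],[-1,0,0,0,0,0,0],[-1,0,0,0,0,0,0],[-1,0,0,0,0,0,0],[-1,0,0,0,0,0,0],[-1,0,0,0,0,0,0]]'
python3 - <<'E'
from h import *
c=holes();P=cloud(c)
for u,v in[(300,220),(325,222),(332,215),(320,226)]:print(P[v,u].round(4))
E
```

```text
time: 12.15
eef_pos: [0.582, 0.0248, 0.0326]
eef_rot: [-0.24, -3.131, -0.026]
wrist_force: [0.4, -0.9, -0.3]
finger_gap: 0.0003
hole px [325.5 211. ] base mm [ -1.3 -50.5]
tcp base mm [  3.8 111.8] 0.0326 [-0.4  0.8  0.3] 12.2
[ 0.5309 -0.0775  0.0544]
[ 0.5283 -0.1333  0.0358]
[ 0.5444 -0.1497  0.032 ]
[ 0.5198 -0.122   0.0345]
```

Plate-top readings have gone from about 40 mm down to 32–36 mm, which suggests it has dropped. I'll retreat and check.

```bash
python3 -m creep '[[-1,0.003,0.02,0,0,0,0],[-1,0.003,0.02,0.01,0,0,0],[-1,0.002,0.02,0.04,0,0,0],[-1,0,0.04,0.05,0,0,0],[-1,0,0.05,0.05,0,0,0],[-1,0,0.05,0,0,0,0],[-1,0,0.05,0,0,0,0],[-1,0,0.05,0,0,0,0],[-1,0,0,0,0,0,0],[-1,0,0,0,0,0,0]]'
python3 - <<'E'
from h import *
print('z=.032');c=holes(.032,'t6.png');P=cloud(c)
for nm,by in(('-y end',-85),('-y in',-65),('+y in',65),('+y end',85)):
  for bx in(-30,25):
    w=B[0]+bx/1000*B[1]+by/1000*B[2]
    q=np.linalg.inv(c['world_from_camera'])@np.r_[w,.032,1];m=c['mtx']
    u=int(round(m[0,0]*q[0]/-q[2]+m[0,2]));v=int(round(m[1,1]*-q[1]/-q[2]+m[1,2]))
    print(nm,bx,'z med',np.median(P[v-2:v+3,u-2:u+3,2]).round(4))
r=P[183:187,260:330,2];
cv2.imwrite('pics/t6z.png',cv2.resize(c['pixels'][160:265,220:370],None,fx=5,fy=5,interpolation=cv2.INTER_CUBIC))
c=cap('side','s6.png');cv2.imwrite('pics/s6z.png',cv2.resize(c['pixels'][130:330,170:370],None,fx=3,fy=3,interpolation=cv2.INTER_CUBIC))
P=cloud(c);print('side z on plate px(300,230ish)')
for nm,by in(('-y end',-80),('+y end',80)):
  for bx in(-30,25):
    w=B[0]+bx/1000*B[1]+by/1000*B[2]
    q=np.linalg.inv(c['world_from_camera'])@np.r_[w,.032,1];m=c['mtx']
    u=int(round(m[0,0]*q[0]/-q[2]+m[0,2]));v=int(round(m[1,1]*-q[1]/-q[2]+m[1,2]))
    print(nm,bx,np.median(P[v-1:v+2,u-1:u+2,2]).round(4))
E
```

```text
time: 13.45
eef_pos: [0.5847, 0.3426, 0.1799]
eef_rot: [-0.225, -3.131, -0.033]
wrist_force: [-0.5, -0.8, 1.1]
finger_gap: 0.0002
z=.032
hole px [325.5 211. ] base mm [  0.1 -50.9]
hole px [279.3 204.8] base mm [ 0.6 52.9]
mid [0.4 1. ] dist 103.8 ang -0.005
tcp base mm [-42.2 427. ] 0.1798 [-0.   1.  -0.2] 13.5
-y end -30 z med 0.0326
-y end 25 z med 0.0343
-y in -30 z med 0.0333
-y in 25 z med 0.0328
+y in -30 z med 0.0338
+y in 25 z med 0.0339
+y end -30 z med 0.0344
+y end 25 z med 0.0339
side z on plate px(300,230ish)
-y end -30 0.0312
-y end 25 0.0324
+y end -30 0.0316
+y end 25 0.0317
```

View pics/t6z.png

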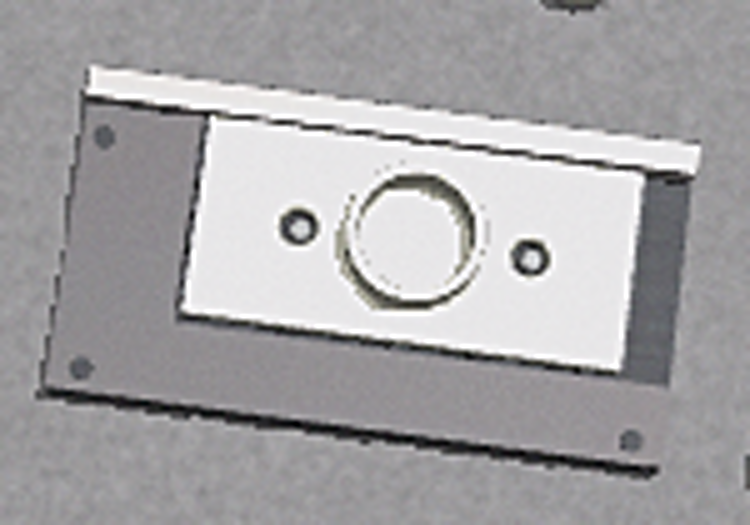

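View pics/s6z.png

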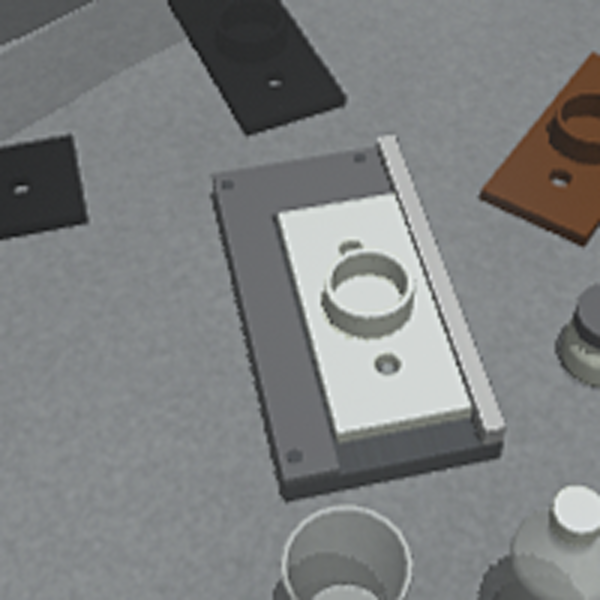

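Both views show the plate flat and square on the base. The pin tops are visible inside both holes, at (298,228) and (530,258) in the top crop. The arm is clear, so I'm handing in.

```bash
python3 -c "
from workcell import *
print(close_job())"
```

```text
the job is handed in; nothing more can be done
None
```

The plate is home: both holes are over the pins and it lies flat on the base. I handed the job in at about 13.5 s of the 54 s allowed.

- **What I did:** With the fingers shut, I pushed the plate's -x edge until it lay flat against the fence. I then pushed its +y end along the fence in shrinking steps until it dropped. I never gripped or lifted it, and the arm was clear when I handed in.
- **Position:** The holes measured about 0.4 mm in x and 1 mm in y from the pins, 103.8 mm apart (104 expected) and turned -0.005 rad. Both pin tops show inside the holes.
- **Height:** The plate top read 31–34 mm at all corners, against 32 mm when seated. The top camera read 1–2 mm higher than the side camera, as it did before the drop.
- **Bottle, beaker and jar:** The fingers never went near them, and they looked unmoved in the pictures taken during the job. I didn't measure their positions.
- **Failed readings:** The side camera didn't pick out the fence as a separate shape, so the base pose comes from the top camera alone. Some mid-job plate readings failed because the arm blocked the top view or the plate and fence merged, so I tracked the holes instead.

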